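# Lift the tall spray can out of the divided carton

### The job

The divided supplies carton leans towards you on its sloping rack. Draw the tall spray can out of its cell along the slope of the cell, clear of the dividers, and stand it upright in the middle of the square steel tray, lowering it until it stands there before you let go. Leave the glue bottle resting in its cell.

Things in the scene. Friction and masses are not known exactly. Their poses are not given: they have to be found in the camera images.
- can: Tall bare-metal spray can, 46 mm in diameter, straight-sided to 140 mm, white push button on top, 165 mm high in all, 0.2 kg. Origin: centre of its base, z towards the button. Starts in any front cell, axis along the carton's z, against the front wall; its top 65 mm stands out of the carton. A like can only 90 mm high, wholly below the rim, and the glue bottle fill the other front cells.
- carton: Open carton, 155 (x) by 305 (y) by 105 (z) mm, walls and equally high dividers 5 mm thick, fixed on a rack, tilted 0.40 rad so its mouth leans towards the robot. Origin: centre of its underside, 50 mm above the bench; z up along the cells (tilted), y along the row, x to the back. Six cells of 70 by 97 mm, front ones at x = -37, y = -100, 0, 100 mm; rear ones hold offcuts below the rim.
- tray: Square shallow steel drip tray, 130 mm by 130 mm, rim 14 mm high, floor and walls 4 mm thick, fixed flat on the bench on the other side from the carton. Origin at the centre of its underside, z up.
- bottle: White plastic glue bottle, body 46 mm in diameter up to 90 mm, then a shoulder, a 29 mm collar up to 116 mm and a tapered nozzle up to 150 mm. Origin at the centre of its base, z along its axis. It leans in another front cell of the carton and is to stay there.
Not all that is in view belongs to the job. Of the things shaped like the tray, the steel one is meant.

How it is judged (in metres and radians):
On the way, in this order (a step that is already met when the one before it is completed fails the run):
1. the tall can has been drawn out: its base is above the dividers (z of can in the frame of carton above 0.105 m and contact force between the fingers and can above 0.5 N), for 0.1 s.
2. the can stands upright in the tray's middle while still held (horizontal distance between can and tray below 0.025 m and z of can in the frame of tray below 0.012 m and angle between can's own z axis and vertical below 0.18 rad and contact force between the fingers and can above 0.5 N), for 0.1 s.
At the end, for the whole second after the job is handed in: The tall can stands at rest and upright (within 6 degrees) on the tray's floor, its base centre within 25 mm of the tray's centre, and the glue bottle is within 30 mm of where it was (horizontal distance between can and tray below 0.025 m and z of can in the frame of tray below 0.01 m and angle between can's own z axis and vertical below 0.1 rad and linear speed of can below 0.02 m/s and distance of bottle from where it was at the start of the episode below 0.03 m); the robot touches nothing.
It fails at once if the glue bottle is shifted more than 30 mm from its place (distance of bottle from where it was at the start of the episode above 0.03 m).
It also fails if it takes over 48 s, if anything falls off the work surface, if the arm or the gripper's body presses on something with over 40 N, if the wrist force passes 120 N, or if a joint passes its speed limit or range.

### The arm

A 6-joint arm with a two-finger parallel gripper is mounted at the origin on the work surface. World frame = base frame: x ahead of the robot, y to its left, z up, the work surface at z = 0. Lengths are in mm, angles in rad, forces in N, time in s.
With the tool pointing down it reaches from about 425 to 950 mm from the base axis. Payload 14.7 kg.
Tool frame: the origin (TCP) lies at the very end of the fingers, on their centre line; the grasp point (between the pads) lies 19 mm behind it (env.hold_point_z is the distance from the TCP to the grasp point, in mm); z points along the fingers, y is the line along which they close (so a half turn about z gives the same grasp; the last joint's range is limited). The gripper opens to 85 mm and grips with 20 to 120 N. Pads are 22 mm wide; open, the fingers measure 114 mm over their backs; the gripper's body (76 mm by 85 mm) begins 54 mm behind the grasp point. The pads swing forward as they close: fully open they stand 13 mm farther back than shut.
Start: joints at [-1.343, 0.48, 1.596, -0, 1.065, -0.047], TCP at [176.397, -625.601, 204.297] pointing down, gripper open.
Joint ranges: [-2.75, 2.75], [-0.82, 2.05], [0.23, 2.67], [-1.56, 4.7], [0.09, 2.69], [-2.92, 2.92]. Speed limits (rad/s): [1.89, 1.89, 2.39, 3.01, 3.01, 3.01].

### API

Orientations are given as a rotation vector (axis times angle).
In Python, from cell import env, get_image, order gives the robot as it stands. The module is installed in compiled form; this text tells all that it offers.
- The arm moves only by the tool move_arm, never from a script. Its argument "commands" is a list that holds one entry, the list of rows, each a list of 5 numbers: the gripper's target within -1 to 1 (shut at 1, half-way at 0, fully open at -1), then the shift along the world's x, y, z in mm, then the turn about the world's z in rad. In form: [[[hand, dx, dy, dz, roll], ...]]. A call has 1 to 12 rows; each row is the pose to reach, as a shift and turn from the pose commanded when the call began; what a row does not reach only later rows make up. A row lasts 1/8 s, in which the tool goes at most 62.5 mm and 10.7 degrees, less where a joint would pass 70% of its speed; a pose out of reach is approached as far as the arm can. A call with a gripper value outside its range is refused whole. The fingers move at their own pace and stop on an object; the grip force is fixed at half the most. Time passes only in rows, so rows that repeat a pose let the fingers close. It gives the time, the measured TCP pose, the force, the opening and the grip force at its end, in the units of the state.
- env.get_state(): the state, without advancing time (a new reading comes with each control period).
- get_image(name): name is "side" or "top" or "wrist"; returns a dict with "frame" (400x640x3 uint8, red, green, blue), "range_z" (400x640 float32, mm along the optical axis (not along the pixel's ray), 0 where there is no reading), "vfov" (degrees; the focal length in pixels is half the picture's height over the tangent of half this angle, whatever the lens; pixels are square), "cx", "cy" (the principal point, pixels), "k1" (the pictures are not rectified: a ray, as slopes to the right and down, at radius r is drawn at 1 + k1 r^2 times it, then the intrinsics apply), "R" (3x3) and "t" (3): a world point X has camera coordinates R X + t; the wrist camera has in their place "mount" (4x4, takes a point from camera to tool coordinates, whose origin is the TCP and whose axes are the flange's). Camera axes: x right, y down, z forward; pixel columns grow to the right and rows downward; lengths in mm; the calibration is good to about 2 mm. A picture is of the moment at which its call begins: read the wrist's pose just before it.
- order.job_done(): hands the job in; it is judged then, once.
The state is a dict: "t": time; "qpos": joint angles; "qvel": joint speeds; "joint_efforts": joint torques, N m; "tool_pos": TCP position; "ee_rot": TCP orientation; "contact_force": force on the tool from outside, world axes, zero at the start; "ft_torque": the same for the moment, N m; "width": opening from 0.0 (shut) to 1.0 (fully open); "finger_force": force on a finger pad.
Only numpy, scipy, OpenCV 4.12 (cv2) and the standard library are available. Lean on these libraries where they do the work, as an engineer would, in place of code of your own. Each camera call takes 0.05 s, during which the arm holds its last target. There are 200 camera calls.

## Working session

There is one attempt and no reset: what is moved stays moved. The work goes in short steps, Python scripts to look and compute and a tool call to move; the robot and the scene stay as the last step left them, time stands still between calls to the robot, and variables do not carry over. Pictures are saved under pics/ and viewed, at most 10 in all, crops included, and the job is handed in when it is done.

Besides the shell and the picture viewer there is one more tool, called after ">>>" as name(argument=value, ...) on one line, values as JSON. move_arm: Moves the arm, as the interface text tells. Its arguments: {"type":"object","properties":{"commands":{"type":"array"}},"required":["commands"]}

```bash
mkdir -p pics; cat > h.py <<'E'
import numpy as np, cv2
from cell import env, get_image, order
from scipy.spatial.transform import Rotation as Ro
def cam(n):
    s=env.get_state(); d=get_image(n)
    if n=="wrist":
        T=np.eye(4);T[:3,:3]=Ro.from_rotvec(s["ee_rot"]).as_matrix();T[:3,3]=s["tool_pos"]
        d["C"]=T@np.array(d["mount"])
    else:
        C=np.eye(4);R=np.array(d["R"]);C[:3,:3]=R.T;C[:3,3]=-R.T@np.array(d["t"]);d["C"]=C
    return d
def K(d):
    f=200/np.tan(np.radians(d["vfov"])/2)
    return np.array([[f,0,d["cx"]],[0,f,d["cy"]],[0,0,1]]),np.array([d["k1"],0,0,0],float)
def rays(d,uv):
    k,D=K(d); p=cv2.undistortPoints(np.array(uv,float).reshape(-1,1,2),k,D)[:,0]
    return np.c_[p,np.ones(len(p))]
def pts(d,uv):  # by depth
    uv=np.array(uv).reshape(-1,2); z=d["range_z"][uv[:,1].astype(int),uv[:,0].astype(int)]
    return (rays(d,uv)*z[:,None])@d["C"][:3,:3].T+d["C"][:3,3]
def plane(d,uv,z):
    r=rays(d,uv)@d["C"][:3,:3].T;c=d["C"][:3,3]
    return c+r*((z-c[2])/r[:,2])[:,None]
def cloud(d):
    v,u=np.mgrid[:400,:640]; P=pts(d,np.c_[u.ravel(),v.ravel()]).reshape(400,640,3); P[d["range_z"]==0]=np.nan; return P
def save(d,n): cv2.imwrite(f"pics/{n}.png",d["frame"][:,:,::-1])
E
python3 - <<'E'
from h import *
s=env.get_state();print({k:np.round(v,3) for k,v in s.items()})
for n in("top","side","wrist"):
    d=cam(n);save(d,n+"0");print(n,d["vfov"],d["k1"],d["C"].round(2).tolist(),(d["range_z"]>0).mean())
E
```

```text
{'t': np.float64(0.0), 'qpos': array([-1.343,  0.481,  1.597, -0.   ,  1.065, -0.047]), 'qvel': array([-0.001,  0.001, -0.   , -0.001,  0.001,  0.001]), 'joint_efforts': array([ 4.0000e-03, -9.5063e+01, -4.3018e+01,  0.0000e+00,  1.2000e-02,
        0.0000e+00]), 'tool_pos': array([ 176.297, -625.157,  203.684]), 'ee_rot': array([-3.111, -0.43 ,  0.   ]), 'contact_force': array([-0.044, -0.464, -0.771]), 'ft_torque': array([ 0.027,  0.069, -0.023]), 'finger_force': np.float64(0.0), 'width': np.float64(0.998)}
top 42.01393751253417 -0.01669197506128772 [[0.03, -0.99, 0.16, 300.66], [-1.0, -0.03, 0.01, 20.68], [-0.0, -0.16, -0.99, 1368.23], [0.0, 0.0, 0.0, 1.0]] 0.99591015625
side 48.093078409147424 -0.0757922392038684 [[-0.99, -0.07, 0.15, 339.79], [-0.17, 0.55, -0.82, 981.06], [-0.02, -0.83, -0.56, 738.6], [0.0, 0.0, 0.0, 1.0]] 0.9958828125
wrist 65.6396590060825 -0.04876173865428969 [[0.27, -0.92, -0.28, 248.87], [-0.96, -0.26, -0.08, -605.25], [-0.0, 0.29, -0.96, 372.32], [0.0, 0.0, 0.0, 1.0]] 0.9959375
```

View pics/top0.png

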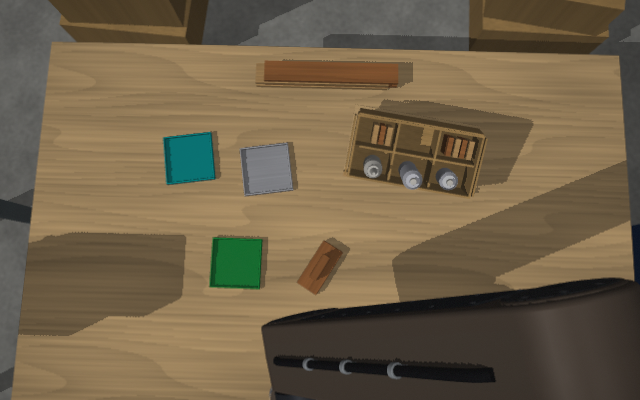

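View pics/side0.png

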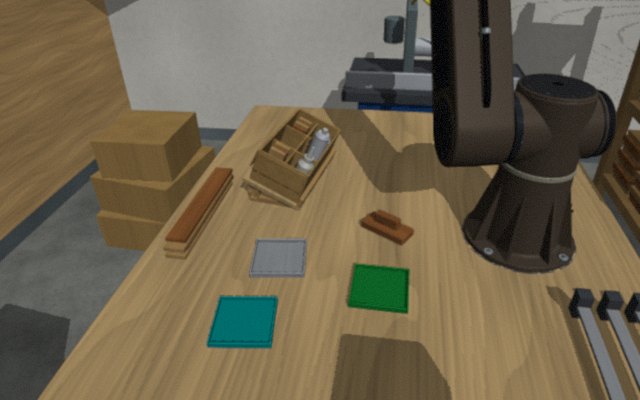

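Top view: front-cell objects at (373,167), (411,176) and (448,180). Tray-shaped things are the grey steel one (267,168), the teal one (190,158) and the green one (237,263). The grey tray fits the description. The side view shows a bottle near (322,135) and something lower at (305,162). I'll check the carton contents in a close crop.

```bash
python3 - <<'E'
from h import *
d=cam("top");P=cloud(d);np.save("top.npy",P)
a=cv2.resize(d["frame"][90:215,330:500],None,fx=4,fy=4,interpolation=cv2.INTER_CUBIC)
s=cam("side");Q=cloud(s);np.save("side.npy",Q)
b=cv2.resize(s["frame"][100:215,235:350],None,fx=4,fy=4,interpolation=cv2.INTER_CUBIC)
cv2.imwrite("pics/crop_top.png",a[:,:,::-1]);cv2.imwrite("pics/crop_side.png",b[:,:,::-1])
for n,uv in dict(c1=(373,167),c2=(411,176),c3=(448,180)).items():
    u,v=uv;W=P[v-16:v+17,u-16:u+17].reshape(-1,3);i=np.nanargmax(W[:,2]);print(n,W[i].round(),"centre",P[v,u].round())
f=d["frame"].astype(int)
g=((f.max(2)-f.min(2)<28)&(f.min(2)>90)).astype(np.uint8);g[:,:230]=0;g[:,310:]=0;g[:130]=0;g[210:]=0
c=max(cv2.findContours(g,0,2)[0],key=cv2.contourArea);r=cv2.minAreaRect(c);bx=cv2.boxPoints(r)
X=plane(d,bx,14);print("tray",r,X.round(),X.mean(0).round(1),np.linalg.norm(X-np.roll(X,1,0),axis=1).round())
print("floor z",np.nanmedian(P[155:180,255:280,2]), "bench",np.nanmedian(P[215:230,300:400,2]))
E
```

```text
c1 [563. -96. 176.] centre [582. -99. 144.]
c2 [ 542. -188.  196.] centre [ 555. -185.  175.]
c3 [ 597. -318.  135.] centre [ 560. -284.  121.]
tray ((265.44793701171875, 168.56626892089844), (47.856658935546875, 48.968685150146484), 83.1572265625) [[655. 250.  14.]
 [675. 120.  14.]
 [545. 100.  14.]
 [526. 228.  14.]] [600.4 174.6  14. ] [130. 131. 131. 129.]
floor z 2.925635672497947 bench -1.1790909523076607
```

View pics/crop_top.png

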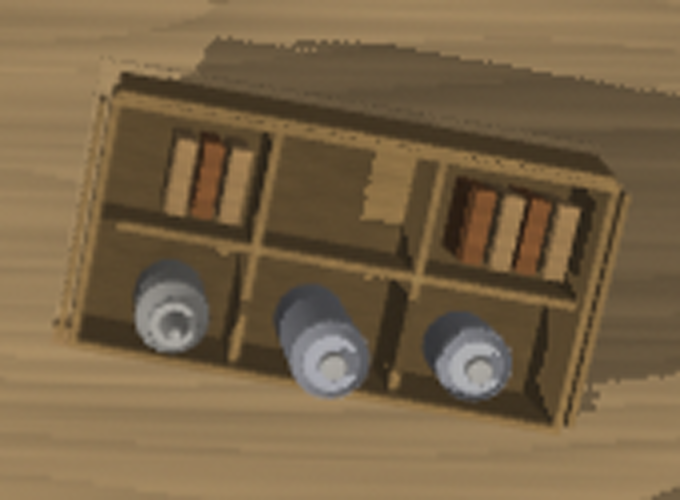

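View pics/crop_side.png

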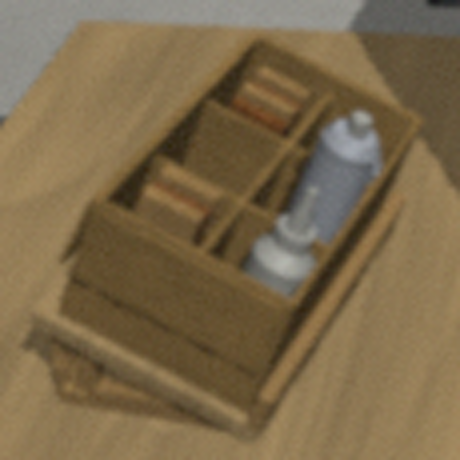

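The close crop shows the bottle with its nozzle in the left front cell (crop 172,320). The tall can is in the middle cell (crop 330,365), and its wall is long in the side view. The short can is in the right cell (crop 478,370). So the target is the middle can. Next I'll work out the carton frame and the can's axis.

```bash
python3 - <<'E'
from h import *
d=cam("top");P=np.load("top.npy")
F=plane(d,[(348,175.5),(472,196.75)],116.5);B=plane(d,[(360,109.5),(486,137.5)],177)
print(F.round(),B.round(),np.linalg.norm(F[0]-F[1]),np.linalg.norm(B[0]-B[1]))
y=(F[0]-F[1])+(B[0]-B[1]);y/=np.linalg.norm(y);yaw=np.arctan2(-y[0],y[1]);print("yaw",yaw)
hx=np.array([np.cos(yaw),np.sin(yaw),0]);ez=np.array([0,0,1.])
X=np.cos(.4)*hx+np.sin(.4)*ez;Z=-np.sin(.4)*hx+np.cos(.4)*ez;Y=np.cross(Z,X)
R=np.c_[X,Y,Z]
o=[F.mean(0)-R@[-77.5,0,105],B.mean(0)-R@[77.5,0,105]];print("origins",np.round(o,1))
O=np.mean(o,0);O[2]=50
for n in("top","side"):
    A=np.load(n+".npy").reshape(-1,3);q=(A-O)@R
    def show(t,c,lo,hi,xl=(-72,20)):
        m=(q[:,0]>xl[0])&(q[:,0]<xl[1])&(abs(q[:,1]-c)<40)&(q[:,2]>lo)&(q[:,2]<hi);w=q[m]
        print(n,t,m.sum(),"min",w.min(0).round(),"max",w.max(0).round()) if m.any() else print(n,t,0)
    for l in(112,125,138,150,160):show(("can",l),0,l,l+12,(-100,30))
    show("bottle",100,110,160,(-100,30));show("short",-100,60,110,(-66,-12))
np.savez("carton.npz",R=R,O=O,yaw=yaw)
for h in(122,):
    c=O+R@[-72.5+23,0,5+h];print("pred grip",c.round(1),"top",(O+R@[-49.5,0,170]).round(1),"slope",Z)
E
```

```text
[[ 565.  -40.  116.]
 [ 520. -344.  116.]] [[ 714.  -63.  177.]
 [ 653. -362.  177.]] 306.52882139495733 305.05764981125924
yaw -0.17393666546568348
origins [[ 653.3 -211.4   50. ]
 [ 653.2 -207.3   50.1]]
top ('can', 112) 14 min [-60. -12. 114.] max [-31.  25. 124.]
top ('can', 125) 20 min [-64.  -4. 126.] max [-30.  25. 136.]
top ('can', 138) 78 min [-76. -21. 140.] max [-30.  25. 150.]
top ('can', 150) 193 min [-74. -18. 150.] max [-31.  23. 162.]
top ('can', 160) 34 min [-65. -12. 160.] max [-39.  13. 172.]
top bottle 126 min [-82.  67. 110.] max [-38. 131. 158.]
top short 256 min [ -65. -119.   60.] max [-28. -72.  98.]
side ('can', 112) 53 min [-76.   1. 113.] max [-32.  30. 123.]
side ('can', 125) 55 min [-76.   1. 125.] max [-30.  30. 137.]
side ('can', 138) 66 min [-75.  -4. 138.] max [-31.  29. 150.]
side ('can', 150) 84 min [-72. -11. 150.] max [-34.  30. 162.]
side ('can', 160) 28 min [-61.  -1. 160.] max [-47.  17. 172.]
side bottle 118 min [-83.  88. 110.] max [-41. 113. 158.]
side short 13 min [ -66. -140.   76.] max [-14. -90. 107.]
pred grip [ 559.7 -192.9  147.7] top [ 543.2 -190.   187.3] slope [-0.38354245  0.06739311  0.92106099]
```

The estimates agree: the carton's width checks to 1.5 mm, the can is 46 mm wide and its top is at z_c ≈ 170. Going to a hover above the can.

>>> move_arm(commands=[[[-0.5, 0, 0, 50, -0.1], [-0.5, 40, 46, 56, -0.25], [-0.5, 80, 92, 56, -0.449], [-0.5, 381, 436, 66, -0.449], [-0.5, 381, 436, 66, -0.449], [-0.5, 381, 436, 66, -0.449], [-0.5, 381, 436, 66, -0.449], [-0.5, 381, 436, 66, -0.449], [-0.5, 381, 436, 66, -0.449], [-0.5, 381, 436, 66, -0.449], [-0.5, 381, 436, 66, -0.449], [-0.5, 381, 436, 66, -0.449]]])

```text
t: 1.8
tool_pos: [557.9, -188.6, 270.1]
ee_rot: [3.13, -0.27, -0.0]
contact_force: [-0.2, -1.0, 0.2]
width: 0.751
finger_force: 0.0
```

```bash
python3 - <<'E'
from h import *
c=np.load("carton.npz");R,O=c["R"],c["O"]
s=env.get_state();print(s["t"],s["tool_pos"].round(1),s["ee_rot"].round(3),s["qpos"].round(2),s["width"])
print("tool y",Ro.from_rotvec(s["ee_rot"]).as_matrix()[:,1].round(3),"want",R[:,1].round(3))
d=cam("wrist");save(d,"w1");P=cloud(d).reshape(-1,3);q=(P-O)@R
for l in range(105,170,10):
    m=(q[:,0]>-100)&(q[:,0]<0)&(abs(q[:,1])<40)&(q[:,2]>l)&(q[:,2]<l+10);w=q[m]
    if m.any():print(l,m.sum(),np.percentile(w,[2,98],axis=0).round(1).tolist())
T=O+R@[-52,3,127];print("grip target",T.round(1),"delta tcp",(T-[0,0,19]-s["tool_pos"]).round(1))
E
```

```text
1.8 [ 557.9 -188.6  270.1] [ 3.13 -0.27 -0.  ] [-0.38  0.33  1.66 -0.    1.15  1.37] 0.7512383508380153
tool y [-0.171 -0.985  0.   ] want [0.173 0.985 0.   ]
105 340 [[-82.1, -38.6, 105.1], [-31.4, 37.8, 114.7]]
115 266 [[-50.2, -18.0, 115.4], [-31.3, 24.0, 124.9]]
125 267 [[-49.3, -19.0, 125.3], [-31.3, 23.6, 134.6]]
135 280 [[-47.5, -18.4, 135.1], [-31.2, 23.1, 144.9]]
145 693 [[-64.0, -19.4, 145.4], [-31.7, 23.7, 154.8]]
155 659 [[-64.3, -13.6, 155.2], [-37.4, 17.9, 163.8]]
165 242 [[-59.7, -5.2, 165.5], [-45.7, 8.9, 171.5]]
grip target [ 557.9 -189.5  146.7] delta tcp [  -0.    -0.9 -142.4]
```

View pics/w1.png

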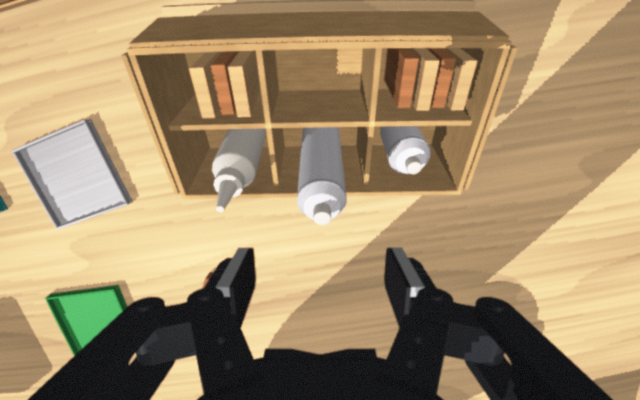

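The wrist view shows the tall can at (322,205) between the dividers, the bottle at (228,180) and the short can at (408,155). The can's axis is at carton (-53, 2), within 1–2 mm of the target. Descending and closing.

>>> move_arm(commands=[[[-0.5, -1, -2, -40, 0], [-0.5, -1, -2, -80, 0], [-0.5, -1, -2, -110, 0], [-0.5, -1, -2, -130, 0], [-0.5, -1, -2, -143, 0], [-0.5, -1, -2, -144, 0], [-0.5, -1, -2, -144, 0]]])

```text
t: 2.72
tool_pos: [556.6, -192.1, 127.0]
ee_rot: [3.129, -0.274, 0.001]
contact_force: [0.2, -0.3, 0.1]
width: 0.752
finger_force: 0.0
```

>>> move_arm(commands=[[[0.5, 0, 0, 0, 0], [1, 0, 0, 0, 0], [1, 0, 0, 0, 0], [1, 0, 0, 0, 0], [1, 0, 0, 0, 0], [1, 0, 0, 0, 0]]])

```text
t: 3.48
tool_pos: [556.9, -191.7, 127.7]
ee_rot: [3.129, -0.273, 0.002]
contact_force: [-4.2, 0.5, 12.1]
width: 0.503
finger_force: 59.1
```

Gripped. Drawing the can 140 mm along the slope.

>>> move_arm(commands=[[[1, -4, 0.7, 9.5, 0], [1, -9, 1.6, 22, 0], [1, -15, 2.7, 37, 0], [1, -21, 3.8, 51, 0], [1, -28, 4.9, 66, 0], [1, -34, 5.9, 81, 0], [1, -40, 7, 96, 0], [1, -46, 8, 111, 0], [1, -52, 9.1, 124, 0], [1, -54, 9.4, 129, 0], [1, -54, 9.4, 129, 0]]])

```text
t: 4.85
tool_pos: [502.4, -182.2, 255.5]
ee_rot: [3.13, -0.273, 0.001]
contact_force: [-0.3, -0.4, -1.9]
width: 0.5
finger_force: 61.3
```

```bash
python3 - <<'E'
from h import *
c=np.load("carton.npz");R,O=c["R"],c["O"]
s=env.get_state();print(s["t"],s["tool_pos"].round(1),s["qpos"].round(2),s["finger_force"],s["contact_force"].round(1))
d=cam("side");save(d,"s2")
f=d["frame"][40:200,220:420];cv2.imwrite("pics/s2c.png",cv2.resize(f,None,fx=4,fy=3.75*1.0,interpolation=cv2.INTER_CUBIC)[:,:,::-1])
for n,dd in(("side",d),("top",cam("top"))):
    P=cloud(dd);q=(P-O)@R;m=(abs(q[...,1]-2)<35)&(q[...,2]>112)&(q[...,2]<235)&(q[...,0]>-110)&(q[...,0]<10);w=q[m]
    for l in range(110,240,10):
        k=(w[:,2]>l)&(w[:,2]<l+10)
        if k.any():print(n,l,k.sum(),w[k].min(0).round(),w[k].max(0).round())
E
```

```text
4.85 [ 502.4 -182.2  255.5] [-0.4   0.27  1.8   0.    1.08  1.34] 61.294325245544314 [-0.3 -0.4 -1.9]
side 140 14 [-76.  17. 147.] [-41.  25. 150.]
side 150 45 [-79.   9. 150.] [-35.  31. 160.]
side 160 50 [-79.   2. 160.] [-36.  29. 170.]
side 170 50 [-79.   1. 171.] [-34.  29. 180.]
side 180 48 [-78.   6. 180.] [-34.  29. 190.]
side 190 49 [-78.  -2. 190.] [-35.  30. 200.]
side 200 48 [-78.   6. 201.] [-35.  28. 210.]
side 210 54 [-78.   4. 210.] [-34.  30. 220.]
side 220 53 [-78.  -4. 221.] [-33.  26. 230.]
side 230 21 [-75.   9. 230.] [-40.  27. 235.]
```

View pics/s2c.png

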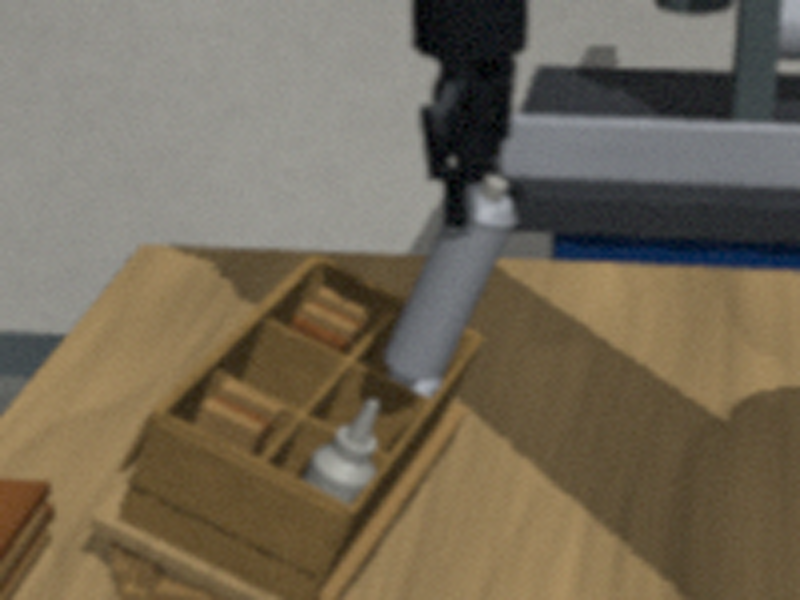

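The side crop shows the can clear of the carton, base near (410,380) and still tilted 0.4 rad. The bottle at (345,465) is undisturbed. The tool can't tilt, so I'll bring the can upright by pivoting it in the pads. To do that I lower its base about 30 mm back into its own cell, with its back side against the fixed centre divider, and swing the grip over it.

>>> move_arm(commands=[[[1, 5.5, -1, 2.4, 0], [1, 11, -1.9, 4.7, 0], [1, 16, -2.8, -8, 0], [1, 22, -3.9, -22, 0], [1, 28, -4.9, -36, 0], [1, 34, -6, -50, 0], [1, 37.4, -6.5, -59, 0], [1, 37.4, -6.5, -59, 0]]])

```text
t: 5.95
tool_pos: [539.6, -188.5, 195.4]
ee_rot: [-3.129, 0.273, 0.002]
contact_force: [0.2, 0.3, -1.3]
width: 0.501
finger_force: 61.3
```

>>> move_arm(commands=[[[1, 4, -0.7, 1.7, 0], [1, 8, -1.4, 3.4, 0], [1, 8, -1.4, 3.4, 0]]])

```text
t: 6.32
tool_pos: [548.5, -190.3, 200.3]
ee_rot: [3.129, -0.273, 0.002]
contact_force: [0.6, -0.3, -2.1]
width: 0.5
finger_force: 61.3
```

>>> move_arm(commands=[[[1, 3, -0.5, 1.3, 0], [1, 3, -0.5, 1.3, 0]]])

```text
t: 6.58
tool_pos: [551.1, -190.7, 201.2]
ee_rot: [3.13, -0.273, 0.001]
contact_force: [-0.5, 0.7, -1.9]
width: 0.501
finger_force: 61.3
```

>>> move_arm(commands=[[[1, 4, -0.7, 1.8, 0], [1, 8, -1.4, 3.6, 0], [1, 8, -1.4, 3.6, 0]]])

```text
t: 6.95
tool_pos: [559.1, -192.1, 204.7]
ee_rot: [3.13, -0.273, 0.0]
contact_force: [-0.5, 0.7, -1.9]
width: 0.501
finger_force: 61.2
```

>>> move_arm(commands=[[[1, 4, -0.7, 1.8, 0], [1, 8, -1.4, 3.6, 0], [1, 8, -1.4, 3.6, 0]]])

```text
t: 7.32
tool_pos: [567.1, -193.4, 208.3]
ee_rot: [-3.13, 0.273, -0.0]
contact_force: [-1.7, 0.5, -1.5]
width: 0.5
finger_force: 61.0
```

```bash
cat > tilt.py <<'E'
from h import *
def tilt(hu,zmin,d=None):
    """can axis from the side cloud near the tool, hu = horizontal tilt direction"""
    d=d or cam("side");s=env.get_state();T=s["tool_pos"];P=cloud(d);v=np.array([-hu[1],hu[0],0])
    r=P-T;f=d["frame"].astype(int)
    m=(abs(r@v)<30)&(abs(r@hu)<80)&(r[...,2]<15)&(r[...,2]>-125)&(P[...,2]>zmin)&(f.min(2)>70)&(f.max(2)-f.min(2)<45)
    w=np.c_[r[m]@hu,r[m]@v,r[m][:,2]];L=[]
    for z in range(-125,15,10):
        k=(w[:,2]>z)&(w[:,2]<=z+10)
        if k.sum()>6: L.append([z+5,k.sum(),*np.percentile(w[k,0],[3,97]).round(1),*np.percentile(w[k,1],[3,97]).round(1)])
    return np.array(L),d
E
python3 - <<'E'
from tilt import *
y=-0.174;L,d=tilt(np.array([np.cos(y),np.sin(y),0]),120);print(L)
m=(L[:,1]>20);print("slope",np.polyfit(L[m,0],L[m,2],1)[0],np.polyfit(L[m,0],L[m,3],1)[0])
f=d["frame"][40:200,220:420];cv2.imwrite("pics/s3c.png",cv2.resize(f,None,fx=4,fy=3.75,interpolation=cv2.INTER_CUBIC)[:,:,::-1])
E
```

```text
[[-80.   35.    1.1  42.8   7.6  28.2]
 [-70.   48.   -2.4  42.    5.3  27.1]
 [-60.   46.   -4.9  37.6   4.8  27.7]
 [-50.   47.   -6.7  36.    6.4  27.2]
 [-40.   51.   -9.3  30.5   3.9  26.5]
 [-30.   45.  -12.6  27.7   4.9  25. ]
 [-20.   51.  -14.2  27.5   6.7  26.1]
 [-10.   47.  -17.   24.8   4.6  25. ]
 [  0.   47.  -21.1  20.2   5.9  25.9]
 [ 10.   53.  -23.5  16.4   5.1  25.2]]
slope -0.26581818181818156 -0.29242424242424253
```

View pics/s3c.png

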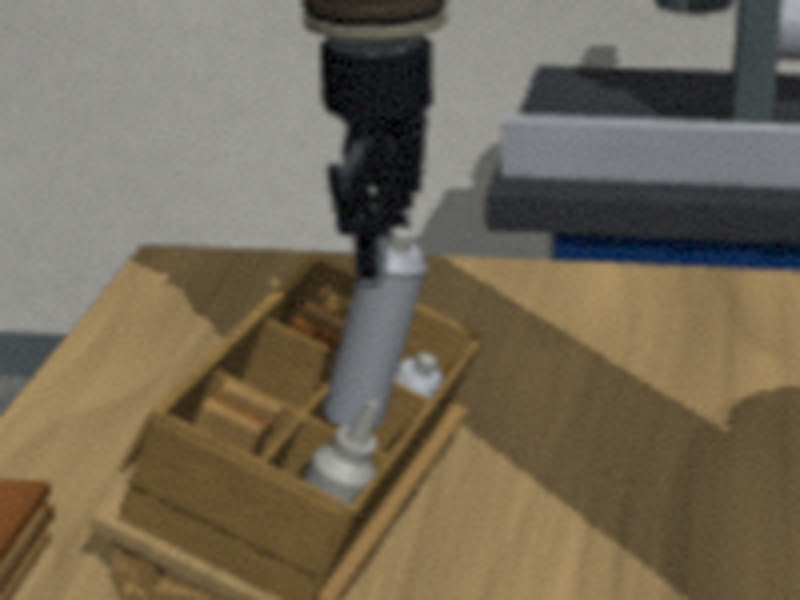

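The image shows the can standing steeper: its tilt is now 0.28 rad, so the pivot works with little force. The bottle is still in place. Continuing.

>>> move_arm(commands=[[[1, 4, -0.7, 1.2, 0], [1, 8, -1.4, 2.2, 0], [1, 12, -2.1, 3, 0], [1, 16, -2.8, 3.6, 0], [1, 20, -3.5, 4, 0], [1, 22, -3.9, 4, 0], [1, 22, -3.9, 4, 0]]])

```text
t: 8.25
tool_pos: [588.9, -197.3, 212.1]
ee_rot: [3.13, -0.273, -0.0]
contact_force: [-1.3, 0.9, -2.2]
width: 0.503
finger_force: 60.9
```

```bash
python3 - <<'E'
from tilt import *
y=-0.174;L,d=tilt(np.array([np.cos(y),np.sin(y),0]),120);print(L)
m=(L[:,1]>20);print("slope",np.polyfit(L[m,0],L[m,2],1)[0],np.polyfit(L[m,0],L[m,3],1)[0])
E
```

```text
[[-90.   18.  -21.   15.6   3.   26.3]
 [-80.   41.  -20.7  19.4  -0.2  28.3]
 [-70.   46.  -22.2  15.    1.1  28.5]
 [-60.   50.  -22.5  14.2   0.1  27.2]
 [-50.   40.  -23.9  13.9   4.9  26.5]
 [-40.   49.  -24.5  14.    6.8  26.5]
 [-30.   44.  -24.9  14.1   5.8  26.5]
 [-20.   51.  -25.6  12.8   1.4  26.8]
 [-10.   54.  -26.4  13.8  -0.1  26. ]
 [  0.   50.  -27.   11.4   0.3  25.7]
 [ 10.   49.  -27.7  11.2   2.9  25.4]]
slope -0.0736969696969695 -0.06315151515151514
```

>>> move_arm(commands=[[[1, 3, -0.5, 0, 0], [1, 6, -1, 0, 0], [1, 6, -1, 0, 0], [1, 2, -0.4, 0, 0], [1, 2, -0.4, 15, 0], [1, 2, -0.4, 35, 0], [1, 2, -0.4, 60, 0], [1, 2, -0.4, 85, 0], [1, 2, -0.4, 100, 0], [1, 2, -0.4, 100, 0]]])

```text
t: 9.55
tool_pos: [591.5, -197.9, 313.6]
ee_rot: [3.129, -0.273, 0.004]
contact_force: [0.9, 0.1, -1.2]
width: 0.504
finger_force: 61.5
```

```bash
python3 - <<'E'
from tilt import *
y=-0.174;L,d=tilt(np.array([np.cos(y),np.sin(y),0]),150);print(L)
m=(L[:,1]>30);print("slope",np.polyfit(L[m,0],L[m,2],1)[0],np.polyfit(L[m,0],L[m,3],1)[0],"v",np.polyfit(L[m,0],L[m,5],1)[0])
s=env.get_state();print(s["tool_pos"].round(1),s["qpos"].round(2),s["finger_force"])
P=cloud(d);r=P-s["tool_pos"];f=d["frame"].astype(int)
m=(np.hypot(r[...,0],r[...,1])<45)&(r[...,2]>-140)&(r[...,2]<0)&(f.max(2)-f.min(2)<45)&(f.min(2)>60);print("lowest",np.percentile(r[m][:,2],[0,1,3]).round(1))
E
```

```text
[[-100.    27.    -7.5   24.1    2.5   25.6]
 [ -90.    48.    -8.2   32.1    0.2   26.7]
 [ -80.    50.   -10.1   26.1    4.6   26.5]
 [ -70.    48.   -12.6   26.4    3.2   26.4]
 [ -60.    55.   -13.8   28.2    5.1   27.1]
 [ -50.    59.   -15.3   26.9   -0.4   26.3]
 [ -40.    52.   -17.4   22.1    4.5   26.3]
 [ -30.    55.   -18.7   22.3   -1.4   25.3]
 [ -20.    56.   -19.7   21.     2.6   26.3]
 [ -10.    59.   -22.5   17.3    1.    26. ]
 [   0.    60.   -23.2   20.3    3.3   25.5]
 [  10.    57.   -24.7   13.8   -1.1   25.2]]
slope -0.1634545454545456 -0.14636363636363622 v -0.013909090909090722
[ 590.9 -197.7  312.4] [-0.37  0.36  1.52  0.    1.26  1.37] 61.464893287047744
lowest [-102.   -99.1  -97.3]
```

The tilt relaxed to about 0.155 rad as the can rubbed past the divider. That's fine, because pressing and dragging lightly on the tray floor will level it. Carrying it over to the tray.

>>> move_arm(commands=[[[1, 0, 10, 8, 0], [1, 0, 35, 10, 0], [1, 0, 75, 10, 0], [1, 0, 120, 10, 0], [1, 0, 165, 10, 0], [1, 0, 210, 10, 0], [1, -1, 255, 10, 0], [1, -2, 295, 10, 0], [1, -2, 330, 10, 0], [1, -2, 358, 5, 0], [1, -2, 372, 0, 0], [1, -2, 374, 0, 0]]])

```text
t: 11.1
tool_pos: [588.2, 176.8, 311.4]
ee_rot: [3.129, -0.271, -0.002]
contact_force: [0.5, -0.5, -0.7]
width: 0.495
finger_force: 61.5
```

>>> move_arm(commands=[[[1, 0, 0, -20, 0], [1, 0, 0, -55, 0], [1, 0, 0, -95, 0], [1, 0, 0, -130, 0], [1, 0, 0, -155, 0], [1, 0, 0, -172, 0], [1, 0, 0, -180, 0], [1, 0, 0, -180, 0]]])

```text
t: 12.1
tool_pos: [589.0, 176.1, 132.3]
ee_rot: [3.13, -0.274, 0.0]
contact_force: [-0.0, -0.2, -1.6]
width: 0.503
finger_force: 61.5
```

```bash
python3 - <<'E'
from tilt import *
y=-0.174;hu=np.array([np.cos(y),np.sin(y),0]);L,d=tilt(hu,24);print(L)
m=(L[:,1]>30);print("slope",np.polyfit(L[m,0],L[m,2],1)[0],np.polyfit(L[m,0],L[m,3],1)[0])
s=env.get_state();T=s["tool_pos"];print(T.round(1),s["contact_force"].round(1))
f=d["frame"].astype(int);g=((f.max(2)-f.min(2)<28)&(f.min(2)>60)).astype(np.uint8)
print((np.array([600.4,174.6,0])-T)@hu,(np.array([600.4,174.6,0])-T)@[-hu[1],hu[0],0])
cv2.imwrite("pics/s4c.png",cv2.resize(d["frame"][130:330,160:400],None,fx=3,fy=3,interpolation=cv2.INTER_CUBIC)[:,:,::-1])
E
```

```text
[[-100.    41.    -9.3   29.5    3.7   27. ]
 [ -90.    64.   -11.    32.6    4.3   26.6]
 [ -80.    58.   -12.5   24.8   -0.4   26.7]
 [ -70.    61.   -14.    25.     4.1   25.8]
 [ -60.    61.   -15.7   25.1    5.6   25.7]
 [ -50.    65.   -17.    25.6   -0.2   25.5]
 [ -40.    62.   -18.6   19.3    1.4   25.1]
 [ -30.    65.   -20.3   19.3    0.6   25. ]
 [ -20.    65.   -22.2   19.4    4.7   25.7]
 [ -10.    71.   -23.2   18.4    2.7   24.7]
 [   0.    67.   -25.1   13.9    0.7   24.7]
 [  10.    67.   -26.6   13.3    0.1   24.3]]
slope -0.15681818181818177 -0.15489510489510497
[589.2 176.2 132.8] [ 0.2  0.8 -1.7]
11.280877927112357 0.33721336313653344
```

View pics/s4c.png

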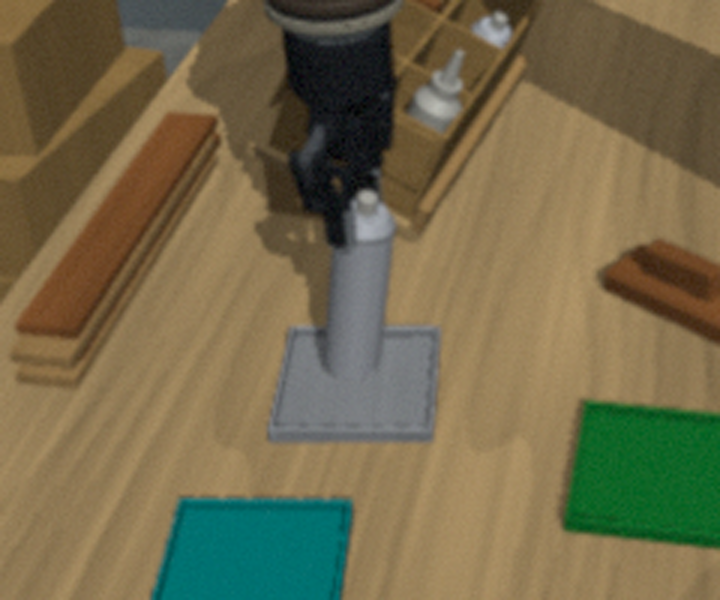

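The side crop shows the can hanging above the steel tray's middle (355,375), tilt 0.155 rad, and the bottle unmoved at (435,105). Lowering until it touches.

>>> move_arm(commands=[[[1, 0, 0, -8, 0], [1, 0, 0, -16, 0], [1, 0, 0, -18, 0], [1, 0, 0, -18, 0]]])

```text
t: 12.65
tool_pos: [588.7, 176.3, 114.0]
ee_rot: [3.13, -0.273, -0.001]
contact_force: [0.1, -0.4, -1.2]
width: 0.496
finger_force: 61.5
```

>>> move_arm(commands=[[[1, 0, 0, -2, 0], [1, 0, 0, -3, 0], [1, 0, 0, -3, 0]]])

```text
t: 13.02
tool_pos: [588.8, 176.3, 111.2]
ee_rot: [-3.13, 0.273, 0.0]
contact_force: [0.7, 0.0, -2.6]
width: 0.499
finger_force: 61.5
```

>>> move_arm(commands=[[[1, 0, 0, -2, 0], [1, 0, 0, -3, 0], [1, 0, 0, -3, 0]]])

```text
t: 13.4
tool_pos: [589.5, 176.4, 108.8]
ee_rot: [-3.129, 0.273, -0.002]
contact_force: [-0.8, -0.7, 6.8]
width: 0.495
finger_force: 62.4
```

Contact at 6.8 N. Swinging the grip over the standing edge.

>>> move_arm(commands=[[[1, 3, -0.5, 0, 0], [1, 6, -1, 0, 0], [1, 9, -1.6, -0.3, 0], [1, 12, -2.1, -0.8, 0], [1, 15, -2.6, -1.2, 0], [1, 17, -3, -1.8, 0], [1, 17, -3, -1.8, 0]]])

```text
t: 14.28
tool_pos: [607.1, 173.5, 107.5]
ee_rot: [-3.129, 0.273, -0.004]
contact_force: [-0.2, -0.1, 14.6]
width: 0.502
finger_force: 63.1
```

```bash
python3 - <<'E'
from tilt import *
y=-0.174;hu=np.array([np.cos(y),np.sin(y),0]);L,d=tilt(hu,24);print(L)
m=(L[:,1]>30);print("slope",np.polyfit(L[m,0],L[m,2],1)[0],np.polyfit(L[m,0],L[m,3],1)[0])
s=env.get_state();T=s["tool_pos"];print(T.round(1),s["contact_force"].round(1))
print((np.array([600.4,174.6,0])-T)@hu,(np.array([600.4,174.6,0])-T)@[-hu[1],hu[0],0])
E
```

```text
[[-80.   49.  -27.3  11.8   0.   26.4]
 [-70.   60.  -26.8  12.1   2.9  25.6]
 [-60.   67.  -27.7   7.5  -0.5  25.9]
 [-50.   63.  -27.9   9.7  -4.1  25.9]
 [-40.   58.  -27.5   8.4   0.4  25.4]
 [-30.   65.  -27.8  10.1   1.9  25.8]
 [-20.   63.  -27.9   9.3  -1.2  25.2]
 [-10.   68.  -28.7   9.2  -0.2  25.6]
 [  0.   66.  -28.8   8.3  -2.8  24.5]
 [ 10.   72.  -29.3   9.3  -4.   23.7]]
slope -0.02260606060606038 -0.02430303030303033
[607.  173.5 107.6] [ 0.  -0.6 14.7]
-6.684422606699932 -0.05125284608099067
```

The can is upright (0.02 rad), on the floor, about 2 mm from the tray's centre and still held. Easing the press, then opening and withdrawing straight up.

>>> move_arm(commands=[[[1, 0, 0, 0.7, 0], [1, 0, 0, 0.7, 0], [0.2, 0, 0, 0.7, 0], [-0.2, 0, 0, 0.7, 0], [-0.6, 0, 0, 0.7, 0], [-0.8, 0, 0, 0.7, 0], [-0.8, 0, 0, 0.7, 0], [-0.8, 0, 0, 0.7, 0]]])

```text
t: 15.32
tool_pos: [605.8, 173.3, 107.0]
ee_rot: [3.13, -0.273, -0.0]
contact_force: [0.5, 0.3, -0.4]
width: 0.903
finger_force: 0.0
```

>>> move_arm(commands=[[[-0.8, 0, 0, 10, 0], [-0.8, 0, 0, 30, 0], [-0.8, 0, 0, 60, 0], [-0.8, 0, 0, 100, 0], [-0.8, 0, 0, 140, 0], [-0.8, 0, 0, 160, 0], [-0.8, 0, 0, 160, 0], [-0.8, 0, 0, 160, 0], [-0.8, 0, 0, 160, 0]]])

```text
t: 16.45
tool_pos: [605.3, 173.2, 266.1]
ee_rot: [3.129, -0.273, -0.002]
contact_force: [-0.6, -0.7, 0.7]
width: 0.902
finger_force: 0.0
```

```bash
python3 - <<'E'
from h import *
d=cam("side");P=cloud(d);f=d["frame"].astype(int)
w=P[(np.hypot(P[...,0]-600,P[...,1]-175)<45)&(P[...,2]>24)&(P[...,2]<190)]
for z in range(25,175,20):
    k=(w[:,2]>z)&(w[:,2]<z+20)
    if k.any():print(z,k.sum(),np.percentile(w[k],[3,97],axis=0).round(1).tolist())
t=cam("top");Q=cloud(t)
for n,A in(("side",P),("top",Q)):
    c=np.load("carton.npz");q0=(np.load(n+".npy").reshape(-1,3)-c["O"])@c["R"];q=(A.reshape(-1,3)-c["O"])@c["R"]
    for x in(q0,q):
        m=(x[:,0]>-100)&(x[:,0]<30)&(abs(x[:,1]-100)<40)&(x[:,2]>115)&(x[:,2]<160);print(n,m.sum(),np.mean(x[m],0).round(1) if m.any() else None)
cv2.imwrite("pics/s5c.png",cv2.resize(d["frame"][100:300,160:400],None,fx=3,fy=3)[:,:,::-1])
E
```

```text
25 117 [[582.7, 179.1, 25.6], [622.3, 199.8, 43.7]]
45 124 [[582.7, 176.0, 45.9], [622.9, 200.5, 64.0]]
65 126 [[582.8, 177.8, 65.5], [622.8, 200.5, 84.2]]
85 132 [[582.7, 177.0, 85.6], [623.3, 200.0, 104.1]]
105 138 [[582.7, 175.5, 105.7], [622.6, 200.2, 124.2]]
125 141 [[582.8, 177.3, 125.6], [623.6, 200.1, 144.7]]
145 185 [[584.2, 168.2, 145.4], [621.7, 196.7, 162.8]]
165 28 [[597.9, 171.4, 165.6], [609.7, 184.3, 170.7]]
side 102 [-55.8 101.9 131.2]
side 101 [-55.9 101.1 131. ]
top 115 [-53.4  96.  128.7]
top 115 [-53.2  96.1 128.1]
```

View pics/s5c.png

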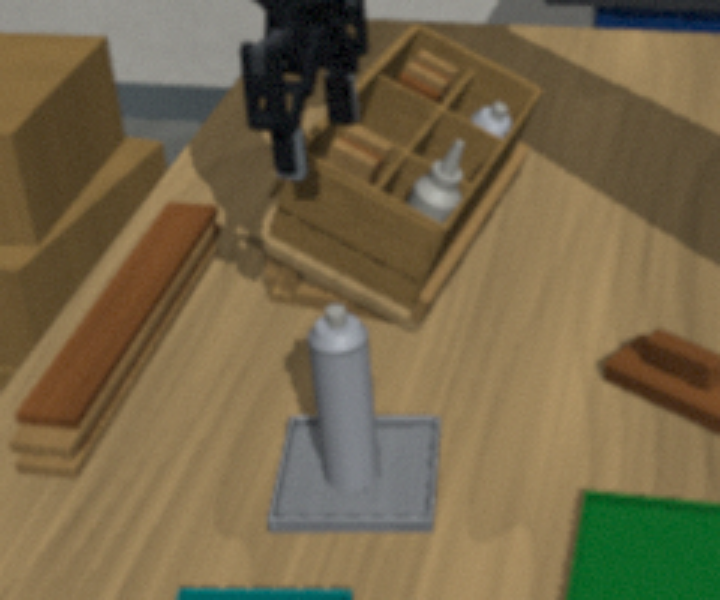

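The can stands vertical in the steel tray at (350,480), axis at about (603,177). The bottle is unmoved and the gripper is clear.

```bash
python3 -c "
from cell import order
print(order.job_done())"
```

```text
the job is handed in; nothing more can be done
None
```

The tall can stands upright near the steel tray's centre (about 4 mm off by the side camera), the glue bottle shows no measurable shift, the gripper is clear, and the job was handed in at about 16.5 s; no verdict was returned.

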